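# Get the boxed-in tub out of the seasoning caddy

## Task

The green tub in the seasoning caddy is boxed in by three shakers: first clear all three across to the empty orange tray, standing upright, and once all three stand there lift out the tub and set it on the middle of the round white coaster on the black service tray. Then put each shaker back in the caddy, upright in the middle of the disc of its lid's colour. Leave the white jug where it is.

Things in the scene. Friction and masses are not known exactly. Their poses are not given: they have to be found in the camera images.
- red_shaker_mid (a point): steel seasoning shaker with a red lid, an upright closed cylinder 54 mm across and 100 mm high, about 250 g, loose; the point is its centre, 50 mm above its base, z up. It starts standing on the red disc in the caddy.
- yellow_shaker_mid (a point): steel seasoning shaker with a yellow lid, an upright closed cylinder 54 mm across and 100 mm high, about 250 g, loose; the point is its centre, 50 mm above its base, z up. It starts standing on the yellow disc in the caddy.
- blue_shaker_mid (a point): steel seasoning shaker with a blue lid, an upright closed cylinder 54 mm across and 100 mm high, about 250 g, loose; the point is its centre, 50 mm above its base, z up. It starts standing on the blue disc in the caddy.
- tub_mid (a point): covered squat green tub with a white dot on its lid, an upright closed cylinder 60 mm across and 55 mm high, about 250 g, loose; the point is its centre, 27.5 mm above its base, z up. It starts in the caddy, the three shakers standing round it 67 mm from its centre to theirs: too close for fingers to go down beside it.
- red_disc: flat red disc 72 mm across stuck on the caddy floor, the place of the red-lidded shaker; origin at its centre, level with the surface the shaker stands on (4 mm above the table), z up. The caddy is a 195 x 216 mm dark steel plate with a low fence, 25 mm high, along its far edge.
- yellow_disc: flat yellow disc 72 mm across stuck on the caddy floor, the place of the yellow-lidded shaker; origin at its centre, level with the surface the shaker stands on (4 mm above the table), z up. The caddy is a 195 x 216 mm dark steel plate with a low fence, 25 mm high, along its far edge.
- blue_disc: flat blue disc 72 mm across stuck on the caddy floor, the place of the blue-lidded shaker; origin at its centre, level with the surface the shaker stands on (4 mm above the table), z up. The caddy is a 195 x 216 mm dark steel plate with a low fence, 25 mm high, along its far edge.
- pan: empty shallow orange tray, 200 mm along its x by 240 mm along its y, rim 18 mm high, walls and floor 4 to 5 mm thick, fixed; origin at the centre of its underside on the table, z up. It has room for the three shakers, for example at (-45, -60), (-45, 60) and (45, 0) mm in its x and y.
- coaster (a point): round white coaster 84 mm across, fixed on a black service tray of 200 x 240 mm (rim 14 mm high); the point is the centre of its top, where the tub is to stand, 9 mm above the table; axes as the tray's, z up. A low blue bowl 66 mm across, rising 40 mm above the table, is fixed on the tray with its centre at +75 mm x, +115 mm y from this point, and flat steel cutlery lies at +115 mm y, -10 mm x.
- jug_mid (a point): white china jug, 76 mm across with a handle on one side, 100 mm high, standing loose behind the work area; the point is its centre, 50 mm up. It is to be left alone.

How it is judged:
By the outcome, as a careful person would: the job done as asked, in the order asked, and still so for the second after the job is handed in, with the robot touching nothing.
It also fails if it takes over 147 s, if anything falls off the work surface, if the arm or the gripper's body presses on something with over 40 N, if the wrist force passes 120 N, or if a joint passes its speed limit or range.

## Robot

A 7-joint arm with a two-finger parallel gripper is mounted at the origin on the work surface. World frame = base frame: x ahead of the robot, y to its left, z up, the work surface at z = 0. Lengths are in m, angles in rad, forces in N, time in s.
With the tool pointing down it reaches from about 0.425 to 1.025 m from the base axis. Payload 9.4 kg.
Tool frame: the origin (TCP) lies on the centre line of the jaws, within the pads' length; the fingertips stand 19 mm ahead of it and the grasp point (between the pads) is the TCP; z points along the fingers, y is the line along which they close (so a half turn about z gives the same grasp; the last joint's range is limited). The gripper opens to 85 mm and grips with 20 to 120 N. Pads are 22 mm wide; open, the fingers measure 114 mm over their backs; the gripper's body (76 mm by 85 mm) begins 54 mm behind the grasp point. The pads swing forward as they close: fully open they stand 13 mm farther back than shut.
Start: joints at [-1.424, 0.599, -0.003, 1.599, 0.002, 0.943, -0.08], TCP at [0.161, 0.707, 0.25] pointing down, gripper open.
Joint ranges: [-2.57, 2.57], [-0.35, 1.97], [-1.29, 1.29], [0.11, 2.56], [-1.05, 4.19], [0.11, 1.86], [-2.63, 2.63]. Speed limits (rad/s): [2.22, 2.22, 3.01, 3.01, 3.14, 3.14, 3.14].

## Interface

Orientations are given as a unit quaternion [x, y, z, w].
In Python, from station import * gives the robot as it stands. The module is installed in compiled form; this text tells all that it offers.
- The arm moves only by the tool carry_out, never from a script. Its argument "rows" is a list of rows, each a list of 3 entries, a list of its own where there are three numbers: the shift along the tool's x, y, z normalised to -1 to 1, where 1 is 0.2 m, then the turn, a rotation vector about the tool's x, y, z normalised to -1 to 1, where 1 is 360 degrees, then the opening, from -1 (shut) to 1 (fully open). In form: [[[dx, dy, dz], [ax, ay, az], jaw], ...]. A call has 1 to 8 rows; each row shifts and turns the commanded pose from where the row before left it, along the tool's axes as they then stand; what a row does not reach is not made up. A row lasts 1/12 s, in which the tool goes at most 41.7 mm and 7.16 degrees, less where a joint would pass 70% of its speed; a pose out of reach is approached as far as the arm can. A call with a number of a shift or a turn outside -1 to 1 is refused whole. A call with a gripper value outside its range is refused whole. The fingers move at their own pace and stop on an object; "grip_force" is the grip in N (left out, the last holds). Time passes only in rows, so rows that do not move let the fingers close. It gives the time, the measured TCP pose, the force, the opening and the grip force at its end, in the units of the state.
- observe(): the state, without advancing time (a new reading comes with each control period).
- get_image(name): name is "scene" or "top" or "wrist"; returns the picture (420x560x3 uint8, red, green, blue); there is no depth.
- get_calibration(name): a dict with "camera_matrix" (3x3 intrinsics, pixels), "R" (3x3) and "t" (3): a world point X has camera coordinates R X + t. Camera axes: x right, y down, z forward; pixel columns grow to the right and rows downward; lengths in m; the calibration is good to about 2 mm. A picture is of the moment at which its call begins: read the wrist's pose just before it. get_calibration takes no time and is no camera call; for the wrist camera it gives the pose at the moment of the call.
- job_done(): hands the job in; it is judged then, once.
The state is a dict: "time": time; "joints": joint angles; "qvel": joint speeds; "tau": joint torques, N m; "position": TCP position; "tool_rot": TCP orientation; "wrist_force": force on the tool from outside, world axes, zero at the start; "moment": the same for the moment, N m; "width": finger opening in m; "grip_force": force on a finger pad.
Only numpy, scipy, OpenCV 4.12 (cv2) and the standard library are available. Lean on these libraries where they do the work, as an engineer would, in place of code of your own. Each camera call takes 0.05 s, during which the arm holds its last target. There are 200 camera calls.

## Working session

There is one attempt and no reset: what is moved stays moved. The work goes in short steps, Python scripts to look and compute and a tool call to move; the robot and the scene stay as the last step left them, time stands still between calls to the robot, and variables do not carry over. Pictures are saved under pics/ and viewed, at most 14 in all, crops included, and the job is handed in when it is done.

Besides the shell and the picture viewer there is one more tool, called after ">>>" by a JSON object that holds its "method" and its "body". carry_out: Moves the arm, as the interface text tells. Its arguments: {"type":"object","properties":{"rows":{"type":"array"},"grip_force":{"type":"number"}},"required":["rows"]}

```bash
mkdir -p pics
python3 - <<'E'
from station import *
import cv2, numpy as np
s=observe(); print({k:np.round(v,3).tolist() for k,v in s.items()})
for n in ("scene","top"):
    im=get_image(n); np.save(f"pics/{n}.npy",im); cv2.imwrite(f"pics/{n}0.png",im[:,:,::-1])
    c=get_calibration(n); print(n,c["camera_matrix"].tolist(),np.round(c["R"],3).tolist(),np.round(-np.array(c["R"]).T@np.array(c["t"]),3))
E
```

```text
{'time': 0.0, 'joints': [-1.424, 0.6, -0.003, 1.6, 0.002, 0.943, -0.08], 'qvel': [0.001, -0.001, -0.001, -0.0, 0.001, 0.001, 0.0], 'tau': [0.0, -77.643, 1.565, -25.8, 0.012, 0.009, 0.0], 'position': [0.161, 0.706, 0.249], 'tool_rot': [0.112, 0.994, -0.001, -0.0], 'wrist_force': [0.101, 0.22, 0.404], 'moment': [0.069, -0.009, 0.049], 'grip_force': 0.0, 'width': 0.086}
scene [[405.86173668515977, 0.0, 272.57170390180573], [0.0, 405.86173668515977, 206.7860098288173], [0.0, 0.0, 1.0]] [[-0.109, 0.994, 0.012], [0.609, 0.076, -0.79], [-0.786, -0.079, -0.613]] [1.35  0.049 0.663]
top [[520.8846434520799, 0.0, 265.2291899711041], [0.0, 520.8846434520799, 214.6069127504106], [0.0, 0.0, 1.0]] [[-0.024, -1.0, -0.005], [-0.996, 0.024, -0.089], [0.089, 0.003, -0.996]] [ 0.46  -0.015  1.228]
```

View pics/top0.png

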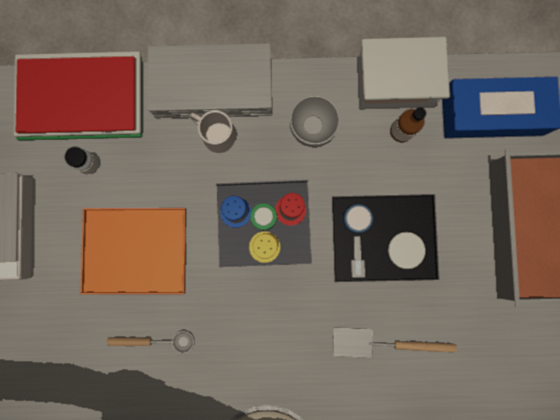

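View pics/scene0.png

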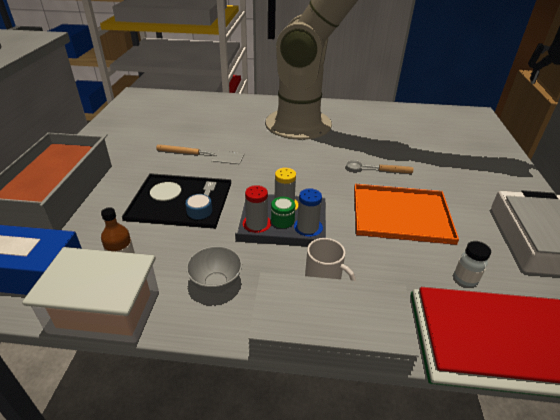

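```bash
cat > h.py <<'E'
from station import *
import cv2, numpy as np
from scipy.spatial.transform import Rotation as Ro
def ray(cal,uv,z):
    K,R,t=[np.array(cal[k],float) for k in("camera_matrix","R","t")]
    d=R.T@np.linalg.solve(K,[uv[0],uv[1],1]); o=-R.T@t
    return o+d*(z-o[2])/d[2]
def proj(cal,X):
    K,R,t=[np.array(cal[k],float) for k in("camera_matrix","R","t")]
    p=K@(R@np.array(X)+t); return p[:2]/p[2]
def rel(target,yaw=None):
    "shift in tool axes (units of 0.2 m) to a world point; turn about tool z"
    s=observe(); R=Ro.from_quat(s["tool_rot"])
    d=R.inv().apply(np.array(target)-s["position"])
    return np.round(d/0.2,3)
RNG={"red":[((0,130,60),(8,255,255)),((172,130,60),(180,255,255))],"yellow":[((22,120,60),(34,255,255))],
"blue":[((100,130,50),(125,255,255))],"green":[((45,100,30),(80,255,255))],"orange":[((5,180,100),(18,255,255))]}
def mask(im,c):
    h=cv2.cvtColor(im,cv2.COLOR_RGB2HSV)
    return sum(cv2.inRange(h,np.array(a),np.array(b)) for a,b in RNG[c])
def blobs(m,amin=30):
    cs,_=cv2.findContours(m,cv2.RETR_EXTERNAL,cv2.CHAIN_APPROX_NONE)
    return sorted([c for c in cs if cv2.contourArea(c)>amin],key=cv2.contourArea,reverse=True)
E
python3 - <<'E'
from h import *
im=np.load("pics/top.npy"); cal=get_calibration("top")
cr=im[170:285,205:445]; cv2.imwrite("pics/crop0.png",cv2.resize(cr[:,:,::-1],None,fx=3.3,fy=3.3,interpolation=cv2.INTER_CUBIC))
for c in RNG:
    for b in blobs(mask(im,c)):
        (x,y),r=cv2.minEnclosingCircle(b)
        if 75<x<450 and 170<y<300:print(c,[round(v,1) for v in(x,y,r)],cv2.contourArea(b),np.round(ray(cal,(x,y),.104),3))
b=[b for b in blobs(mask(im,"orange")) if cv2.boundingRect(b)[0]<200][0]
rc=cv2.minAreaRect(b);print("pan",rc,ray(cal,rc[0],.018)); P=[ray(cal,p,.018) for p in cv2.boxPoints(rc)];print(np.round(P,3).tolist())
g=cv2.cvtColor(im,cv2.COLOR_RGB2HSV)
w=cv2.inRange(g,(0,0,140),(180,60,255))
for b in blobs(w):
    (x,y),r=cv2.minEnclosingCircle(b)
    if 190<x<450 and 100<y<300:
        e=cv2.fitEllipse(b);print("white",np.round([x,y,r],1),e,np.round(ray(cal,e[0],.009),3),np.round(ray(cal,e[0],.059),3))
k=cv2.inRange(g,(0,0,0),(180,255,40)); 
for b in blobs(k,3000): print("black",cv2.minAreaRect(b))
E
```

```text
red [290.8, 208.7, 16.4] 726.5 [ 0.572 -0.068  0.104]
yellow [264.3, 246.6, 15.5] 684.5 [ 0.491 -0.008  0.104]
blue [235.0, 211.0, 15.8] 682.5 [0.57  0.054 0.104]
green [263.3, 216.3, 13.2] 488.5 [ 0.557 -0.008  0.104]
orange [133.0, 250.5, 65.8] 244.0 [0.489 0.275 0.104]
pan ((133.0, 250.5), (82.99998474121094, 101.99998474121094), 90.0) [0.4917481  0.29717764 0.018     ]
[[0.591, 0.416, 0.018], [0.586, 0.178, 0.018], [0.394, 0.18, 0.018], [0.399, 0.415, 0.018]]
white [406.4 250.   17.9] ((406.48663330078125, 250.02320861816406), (34.42168426513672, 34.89841842651367), 126.66993713378906) [ 0.478 -0.339  0.009] [ 0.477 -0.326  0.059]
white [210.  124.4  21.7] ((213.02633666992188, 125.98468017578125), (31.865949630737305, 38.979148864746094), 116.12677001953125) [0.784 0.108 0.009] [0.771 0.103 0.059]
white [358.3 217.8  11.9] ((358.34735107421875, 217.84820556640625), (22.48476791381836, 23.122373580932617), 91.61991119384766) [ 0.556 -0.23   0.009] [ 0.552 -0.221  0.059]
white [356.1 256.6  19.7] ((357.42633056640625, 263.1600341796875), (9.746954917907715, 44.73281478881836), 177.3585205078125) [ 0.45  -0.223  0.009] [ 0.45  -0.215  0.059]
white [263.1 215.8   9.2] ((263.05389404296875, 215.93919372558594), (16.797344207763672, 17.725820541381836), 75.11809539794922) [ 0.566 -0.006  0.009] [ 0.561 -0.007  0.059]
white [245.  104.   24.2] ((245.81906127929688, 102.15302276611328), (9.387028694152832, 47.63529968261719), 87.70068359375) [0.84  0.028 0.009] [0.825 0.027 0.059]
white [312.3 124.9   8.4] ((312.5807189941406, 124.66043090820312), (15.169933319091797, 15.814023971557617), 123.62525939941406) [ 0.781 -0.13   0.009] [ 0.768 -0.125  0.059]
black ((384.95843505859375, 237.8158416748047), (83.82630157470703, 102.6106948852539), 88.58557891845703)
```

View pics/crop0.png

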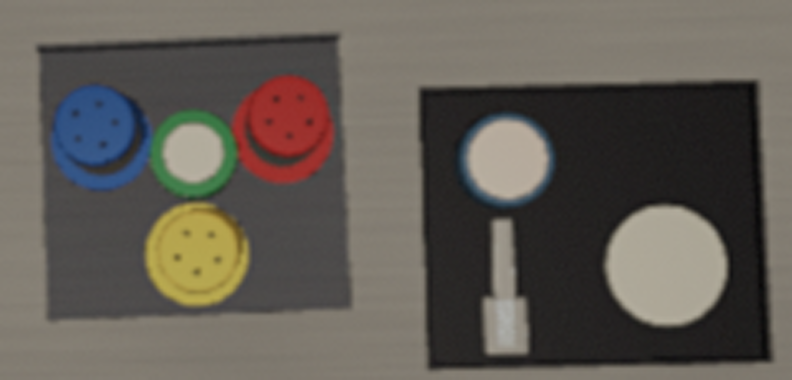

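Run:
```python
from h import *
cal=get_calibration("top"); sc=get_calibration("scene")
f=lambda u,v:(205+u/3.3-.35,170+v/3.3-.35)
P={k:ray(cal,f(*p),.104) for k,p in dict(blue=(94,125),red=(288,115),yellow=(196,249)).items()}
P["tub"]=ray(cal,(263.05,215.94),.059)
D={k:ray(cal,f(*p),.004) for k,p in dict(blue=(100,140),red=(283,131),yellow=(197,254)).items()}
for k in P: print(k,np.round(P[k],4),"d_tub",np.round(np.linalg.norm(P[k][:2]-P["tub"][:2]),4),"disc",np.round(D.get(k,0),4),"in scene",np.round(proj(sc,P[k]),1))
print("coaster",proj(sc,(.478,-.339,.009)),"pan",proj(sc,(.492,.297,.018)))
```

```text
blue [0.5773 0.0574 0.104 ] d_tub 0.0661 disc [0.5769 0.0598 0.004 ] in scene [309.6 194.6]
red [ 0.5808 -0.0702  0.104 ] d_tub 0.0664 disc [ 0.5802 -0.0713  0.004 ] in scene [255.4 191.4]
yellow [ 0.4943 -0.0077  0.104 ] d_tub 0.067 disc [ 0.4938 -0.0077  0.004 ] in scene [284.9 173.3]
tub [ 0.5613 -0.0067  0.059 ] d_tub 0.0 disc 0 in scene [282.4 203.7]
coaster [164.4845208  190.68860075] pan [401.31017409 208.99084322]
```

>>> {"method": "carry_out", "body": {"rows": [[[0, 0, 0], [0, 0, -0.0179], 1], [[0, 0, 0], [0, 0, -0.0179], 1], [[0, 0, 0], [0, 0, 0], 1]], "grip_force": 40}}

```text
time: 0.35
position: [0.161, 0.7066, 0.2498]
tool_rot: [-0.003, 1.0, -0.0, -0.0]
wrist_force: [0.0, -0.3, -0.4]
width: 0.0851
grip_force: 0.0
```

>>> {"method": "carry_out", "body": {"rows": [[[-0.0867, -0.1352, 0], [0, 0, 0], 1], [[-0.0867, -0.1352, 0], [0, 0, 0], 1], [[-0.0867, -0.1352, 0], [0, 0, 0], 1], [[-0.0867, -0.1352, 0], [0, 0, 0], 1], [[-0.0867, -0.1352, 0], [0, 0, 0], 1], [[-0.0867, -0.1352, 0], [0, 0, 0], 1], [[-0.0867, -0.1352, 0], [0, 0, 0], 1], [[-0.0867, -0.1352, 0], [0, 0, 0], 1]]}}

```text
time: 1.02
position: [0.3005, 0.4892, 0.2502]
tool_rot: [0.002, 1.0, -0.0, -0.0]
wrist_force: [0.8, 0.3, 0.1]
width: 0.0855
grip_force: 0.0
```

>>> {"method": "carry_out", "body": {"rows": [[[-0.0867, -0.1352, 0], [0, 0, 0], 1], [[-0.0867, -0.1352, 0], [0, 0, 0], 1], [[-0.0867, -0.1352, 0], [0, 0, 0], 1], [[-0.0867, -0.1352, 0], [0, 0, 0], 1], [[-0.0867, -0.1352, 0], [0, 0, 0], 1], [[-0.0867, -0.1352, 0], [0, 0, 0], 1], [[-0.0867, -0.1352, 0], [0, 0, 0], 1], [[-0.0867, -0.1352, 0], [0, 0, 0], 1]]}}

```text
time: 1.68
position: [0.4394, 0.2731, 0.2503]
tool_rot: [0.002, 1.0, 0.0, -0.0]
wrist_force: [-0.3, -0.3, -0.4]
width: 0.0858
grip_force: 0.0
```

>>> {"method": "carry_out", "body": {"rows": [[[-0.0867, -0.1352, 0], [0, 0, 0], 1], [[-0.0867, -0.1352, 0], [0, 0, 0], 1], [[-0.0867, -0.1352, 0], [0, 0, 0], 1], [[-0.0867, -0.1352, 0], [0, 0, 0], 1], [[-0.0867, -0.1352, 0], [0, 0, 0], 1], [[-0.0867, -0.1352, 0], [0, 0, 0], 1], [[-0.0867, -0.1352, 0], [0, 0, 0], 1], [[-0.0867, -0.1352, 0], [0, 0, 0], 1]]}}

```text
time: 2.35
position: [0.5784, 0.0569, 0.2503]
tool_rot: [0.002, 1.0, 0.0, -0.0]
wrist_force: [-0.2, 0.8, 0.5]
width: 0.0856
grip_force: 0.0
```

>>> {"method": "carry_out", "body": {"rows": [[[0, 0, 0], [0, 0, 0], 1], [[0, 0, 0], [0, 0, 0], 1]]}}

```text
time: 2.52
position: [0.5783, 0.0564, 0.25]
tool_rot: [0.003, 1.0, -0.0, -0.0]
wrist_force: [-1.2, 0.3, -0.7]
width: 0.0853
grip_force: 0.0
```

>>> {"method": "carry_out", "body": {"rows": [[[0.005, 0.005, 0.11], [0, 0, 0], 1], [[0, 0, 0.11], [0, 0, 0], 1], [[0, 0, 0.11], [0, 0, 0], 1], [[0, 0, 0.11], [0, 0, 0], 1], [[0, 0, 0.11], [0, 0, 0], 1], [[0, 0, 0.11], [0, 0, 0], 1], [[0, 0, 0.11], [0, 0, 0], 1], [[0, 0, 0.055], [0, 0, 0], 1]]}}

```text
time: 3.18
position: [0.5752, 0.0609, 0.0831]
tool_rot: [-0.0, 1.0, 0.0, -0.001]
wrist_force: [-0.4, -0.3, 0.1]
width: 0.0855
grip_force: 0.0
```

>>> {"method": "carry_out", "body": {"rows": [[[0, 0, 0], [0, 0, 0], 1], [[0, 0, 0], [0, 0, 0], -1], [[0, 0, 0], [0, 0, 0], -1], [[0, 0, 0], [0, 0, 0], -1], [[0, 0, 0], [0, 0, 0], -1], [[0, 0, 0], [0, 0, 0], -1], [[0, 0, 0], [0, 0, 0], -1], [[0, 0, 0], [0, 0, 0], -1]], "grip_force": 40}}

```text
time: 3.85
position: [0.5776, 0.0596, 0.0867]
tool_rot: [-0.0, 1.0, 0.0, 0.001]
wrist_force: [0.4, 0.1, 7.0]
width: 0.0529
grip_force: 41.8
```

>>> {"method": "carry_out", "body": {"rows": [[[0, 0, -0.05], [0, 0, 0], -1], [[0, 0, -0.11], [0, 0, 0], -1], [[0, 0, -0.11], [0, 0, 0], -1], [[0, 0, -0.11], [0, 0, 0], -1], [[0, 0, -0.11], [0, 0, 0], -1], [[0, 0, -0.11], [0, 0, 0], -1], [[0.03, 0.07, 0], [0, 0, 0], -1], [[0.065, 0.15, 0], [0, 0, 0], -1]]}}

```text
time: 4.52
position: [0.5597, 0.0998, 0.2079]
tool_rot: [0.003, 1.0, -0.001, 0.002]
wrist_force: [0.8, 0.3, -2.3]
width: 0.0531
grip_force: 42.7
```

>>> {"method": "carry_out", "body": {"rows": [[[0.065, 0.15, 0], [0, 0, 0], -1], [[0.065, 0.15, 0], [0, 0, 0], -1], [[0.065, 0.15, 0], [0, 0, 0], -1], [[0.065, 0.15, 0], [0, 0, 0], -1], [[0.065, 0.15, 0], [0, 0, 0], -1], [[0.065, 0.15, 0], [0, 0, 0], -1], [[0.065, 0.15, 0], [0, 0, 0], -1], [[0.065, 0.15, 0], [0, 0, 0], -1]]}}

```text
time: 5.18
position: [0.4525, 0.3445, 0.2062]
tool_rot: [-0.0, 1.0, 0.0, 0.0]
wrist_force: [0.4, 0.5, -1.8]
width: 0.0534
grip_force: 42.7
```

>>> {"method": "carry_out", "body": {"rows": [[[0.03, 0.07, 0], [0, 0, 0], -1], [[0, 0, 0.08], [0, 0, 0], -1], [[0, 0, 0.11], [0, 0, 0], -1], [[0, 0, 0.11], [0, 0, 0], -1], [[0, 0, 0.11], [0, 0, 0], -1], [[0, 0, 0.11], [0, 0, 0], -1], [[0, 0, 0.04], [0, 0, 0], -1], [[0, 0, 0.02], [0, 0, 0], -1]]}}

```text
time: 5.85
position: [0.447, 0.3568, 0.0886]
tool_rot: [-0.001, 1.0, -0.001, -0.001]
wrist_force: [-0.1, -0.5, -0.7]
width: 0.0534
grip_force: 42.8
```

>>> {"method": "carry_out", "body": {"rows": [[[0, 0, 0], [0, 0, 0], -1]]}}

```text
time: 5.93
position: [0.4474, 0.3572, 0.0894]
tool_rot: [-0.0, 1.0, -0.0, -0.0]
wrist_force: [-0.3, 0.5, -1.7]
width: 0.0534
grip_force: 42.8
```

>>> {"method": "carry_out", "body": {"rows": [[[0, 0, 0.008], [0, 0, 0], -1], [[0, 0, 0.008], [0, 0, 0], -1], [[0, 0, 0], [0, 0, 0], -1]]}}

```text
time: 6.18
position: [0.4478, 0.3576, 0.0869]
tool_rot: [-0.001, 1.0, 0.0, 0.001]
wrist_force: [0.5, -0.0, -2.4]
width: 0.0531
grip_force: 42.8
```

>>> {"method": "carry_out", "body": {"rows": [[[0, 0, 0], [0, 0, 0], 0.5], [[0, 0, 0], [0, 0, 0], 1], [[0, 0, 0], [0, 0, 0], 1], [[0, 0, 0], [0, 0, 0], 1], [[0, 0, 0], [0, 0, 0], 1], [[0, 0, 0], [0, 0, 0], 1]]}}

```text
time: 6.68
position: [0.4475, 0.3573, 0.0862]
tool_rot: [-0.001, 1.0, 0.0, 0.0]
wrist_force: [0.1, 0.2, -0.2]
width: 0.0853
grip_force: 0.0
```

>>> {"method": "carry_out", "body": {"rows": [[[0, 0, -0.05], [0, 0, 0], 1], [[0, 0, -0.11], [0, 0, 0], 1], [[0, 0, -0.11], [0, 0, 0], 1], [[0, 0, -0.11], [0, 0, 0], 1], [[0, 0, -0.11], [0, 0, 0], 1], [[0, 0, -0.11], [0, 0, 0], 1], [[-0.0065, -0.0425, 0], [0, 0, 0], 1], [[-0.0185, -0.145, 0], [0, 0, 0], 1]]}}

```text
time: 7.35
position: [0.4524, 0.324, 0.2081]
tool_rot: [-0.003, 1.0, 0.002, 0.002]
wrist_force: [0.8, -0.5, -0.3]
width: 0.0855
grip_force: 0.0
```

>>> {"method": "carry_out", "body": {"rows": [[[-0.0185, -0.145, 0], [0, 0, 0], 1], [[-0.0185, -0.145, 0], [0, 0, 0], 1], [[-0.0185, -0.145, 0], [0, 0, 0], 1], [[-0.0185, -0.145, 0], [0, 0, 0], 1], [[-0.0185, -0.145, 0], [0, 0, 0], 1], [[-0.0185, -0.145, 0], [0, 0, 0], 1], [[-0.0185, -0.145, 0], [0, 0, 0], 1], [[-0.0185, -0.145, 0], [0, 0, 0], 1]]}}

```text
time: 8.02
position: [0.4821, 0.0861, 0.2064]
tool_rot: [-0.001, 1.0, -0.0, 0.0]
wrist_force: [0.8, -0.2, 0.0]
width: 0.0856
grip_force: 0.0
```

>>> {"method": "carry_out", "body": {"rows": [[[-0.0185, -0.145, 0], [0, 0, 0], 1], [[-0.0185, -0.145, 0], [0, 0, 0], 1], [[-0.0185, -0.145, 0], [0, 0, 0], 1], [[-0.0065, -0.0425, 0], [0, 0, 0], 1], [[0, 0, 0], [0, 0, 0], 1]]}}

```text
time: 8.43
position: [0.4948, -0.0106, 0.2063]
tool_rot: [0.002, 1.0, -0.0, 0.0]
wrist_force: [-0.8, 1.2, -0.4]
width: 0.0856
grip_force: 0.0
```

Run:
```python
from h import *
for n in("top","wrist"):
    im=get_image(n); cv2.imwrite(f"pics/{n}1.png",im[:,:,::-1])
p=[observe()["position"] for _ in range(3)];print(np.round(p,4))
```

```text
[[ 0.4947 -0.0072  0.2062]
 [ 0.4947 -0.0072  0.2062]
 [ 0.4947 -0.0072  0.2062]]
```

View pics/wrist1.png

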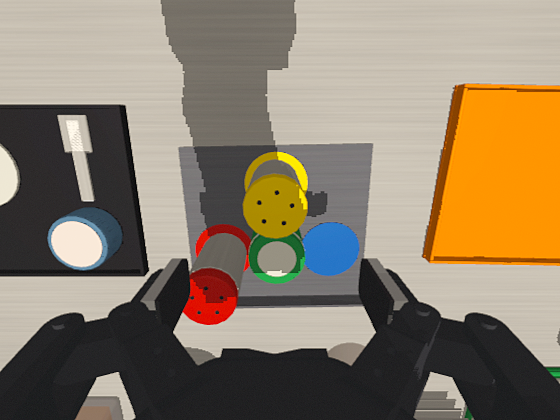

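Run:
```python
from h import *
im=cv2.imread("pics/wrist1.png")[:,:,::-1].copy(); c=get_calibration("wrist")
b=blobs(mask(im,"blue"),800)
for x in b:
    e=cv2.fitEllipse(x); print(np.round(e[0],1),np.round(e[1],1),np.round(ray(c,e[0],.004),4))
print("yellow",np.round(ray(c,(275.5,207),.104),4))
im=cv2.imread("pics/top1.png")[:,:,::-1].copy(); c=get_calibration("top")
for x in blobs(mask(im,"blue")):
    e=cv2.fitEllipse(x); u=e[0]
    if 75<u[0]<300 and 170<u[1]<300: print("top",np.round(u,1),np.round(e[1],1),np.round(ray(c,u,.004),4),np.round(ray(c,u,.104),4))
```

```text
[330.2 248.4] [52.5 56. ] [0.5746 0.0608 0.004 ]
yellow [ 0.4906 -0.0068  0.104 ]
top [ 96.6 270.6] [22.1 24.3] [0.4471 0.386  0.004 ] [0.4482 0.3533 0.104 ]
top [233.4 209.2] [20.  25.6] [0.5838 0.0633 0.004 ] [0.5737 0.057  0.104 ]
```

>>> {"method": "carry_out", "body": {"rows": [[[0, 0, 0.05], [0, 0, 0], 1], [[0, 0, 0.11], [0, 0, 0], 1], [[0, 0, 0.11], [0, 0, 0], 1], [[0, 0, 0.11], [0, 0, 0], 1], [[0, 0, 0.11], [0, 0, 0], 1], [[0, 0, 0.11], [0, 0, 0], 1], [[0, 0, 0], [0, 0, 0], 1]]}}

```text
time: 9.12
position: [0.4934, -0.0055, 0.0831]
tool_rot: [-0.002, 1.0, 0.0, -0.002]
wrist_force: [-0.1, -0.7, 0.3]
width: 0.0856
grip_force: 0.0
```

>>> {"method": "carry_out", "body": {"rows": [[[0, 0, 0], [0, 0, 0], -1], [[0, 0, 0], [0, 0, 0], -1], [[0, 0, 0], [0, 0, 0], -1], [[0, 0, 0], [0, 0, 0], -1], [[0, 0, 0], [0, 0, 0], -1], [[0, 0, 0], [0, 0, 0], -1], [[0, 0, 0], [0, 0, 0], -1]], "grip_force": 40}}

```text
time: 9.7
position: [0.4956, -0.0073, 0.0874]
tool_rot: [-0.001, 1.0, 0.0, 0.001]
wrist_force: [-0.7, 1.9, 7.8]
width: 0.0529
grip_force: 42.6
```

>>> {"method": "carry_out", "body": {"rows": [[[0, 0, -0.05], [0, 0, 0], -1], [[0, 0, -0.11], [0, 0, 0], -1], [[0, 0, -0.11], [0, 0, 0], -1], [[0, 0, -0.11], [0, 0, 0], -1], [[0, 0, -0.11], [0, 0, 0], -1], [[0, 0, -0.11], [0, 0, 0], -1], [[0.0095, 0.052, 0], [0, 0, 0], -1], [[0.027, 0.14, 0], [0, 0, 0], -1]]}}

```text
time: 10.37
position: [0.4886, 0.028, 0.2081]
tool_rot: [0.002, 1.0, -0.0, 0.002]
wrist_force: [-0.3, -0.5, -2.8]
width: 0.0532
grip_force: 42.9
```

>>> {"method": "carry_out", "body": {"rows": [[[0.027, 0.14, 0], [0, 0, 0], -1], [[0.027, 0.14, 0], [0, 0, 0], -1], [[0.027, 0.14, 0], [0, 0, 0], -1], [[0.027, 0.14, 0], [0, 0, 0], -1], [[0.027, 0.14, 0], [0, 0, 0], -1], [[0.027, 0.14, 0], [0, 0, 0], -1], [[0.027, 0.14, 0], [0, 0, 0], -1], [[0.0095, 0.052, 0], [0, 0, 0], -1]]}}

```text
time: 11.03
position: [0.4461, 0.2415, 0.2062]
tool_rot: [-0.003, 1.0, 0.001, 0.0]
wrist_force: [-0.2, 1.0, -1.1]
width: 0.053
grip_force: 42.9
```

>>> {"method": "carry_out", "body": {"rows": [[[0, 0, 0.08], [0, 0, 0], -1], [[0, 0, 0.11], [0, 0, 0], -1], [[0, 0, 0.11], [0, 0, 0], -1], [[0, 0, 0.11], [0, 0, 0], -1], [[0, 0, 0.11], [0, 0, 0], -1], [[0, 0, 0.05], [0, 0, 0], -1], [[0, 0, 0.016], [0, 0, 0], -1], [[0, 0, 0.01], [0, 0, 0], -1]]}}

```text
time: 11.7
position: [0.4469, 0.2364, 0.0874]
tool_rot: [-0.0, 1.0, -0.001, -0.001]
wrist_force: [-6.6, -4.9, 30.6]
width: 0.053
grip_force: 45.7
```

>>> {"method": "carry_out", "body": {"rows": [[[0, 0, 0], [0, 0, 0], -1], [[0, 0, 0], [0, 0, 0], 0.5], [[0, 0, 0], [0, 0, 0], 1], [[0, 0, 0], [0, 0, 0], 1], [[0, 0, 0], [0, 0, 0], 1], [[0, 0, 0], [0, 0, 0], 1]]}}

```text
time: 12.2
position: [0.4478, 0.2372, 0.0872]
tool_rot: [-0.001, 1.0, 0.0, 0.0]
wrist_force: [-0.8, -0.6, 0.2]
width: 0.0857
grip_force: 0.0
```

>>> {"method": "carry_out", "body": {"rows": [[[0, 0, -0.05], [0, 0, 0], 1], [[0, 0, -0.11], [0, 0, 0], 1], [[0, 0, -0.11], [0, 0, 0], 1], [[0, 0, -0.11], [0, 0, 0], 1], [[0, 0, -0.11], [0, 0, 0], 1], [[0, 0, -0.11], [0, 0, 0], 1], [[-0.0325, -0.069, 0], [0, 0, 0], 1], [[-0.06, -0.14, 0], [0, 0, 0], 1]]}}

```text
time: 12.87
position: [0.466, 0.1984, 0.2092]
tool_rot: [-0.003, 1.0, 0.002, 0.001]
wrist_force: [1.0, 0.3, -0.5]
width: 0.0855
grip_force: 0.0
```

>>> {"method": "carry_out", "body": {"rows": [[[-0.06, -0.14, 0], [0, 0, 0], 1], [[-0.06, -0.14, 0], [0, 0, 0], 1], [[-0.06, -0.14, 0], [0, 0, 0], 1], [[-0.06, -0.14, 0], [0, 0, 0], 1], [[-0.06, -0.14, 0], [0, 0, 0], 1], [[-0.06, -0.14, 0], [0, 0, 0], 1], [[-0.06, -0.14, 0], [0, 0, 0], 1], [[-0.06, -0.14, 0], [0, 0, 0], 1]]}}

```text
time: 13.53
position: [0.5626, -0.0301, 0.2077]
tool_rot: [-0.001, 1.0, 0.0, 0.0]
wrist_force: [0.4, 0.6, -1.1]
width: 0.0852
grip_force: 0.0
```

>>> {"method": "carry_out", "body": {"rows": [[[-0.06, -0.14, 0], [0, 0, 0], 1], [[-0.0325, -0.069, 0], [0, 0, 0], 1], [[0, 0, 0], [0, 0, 0], 1]]}}

```text
time: 13.78
position: [0.5819, -0.0744, 0.2074]
tool_rot: [0.002, 1.0, -0.001, 0.001]
wrist_force: [-0.1, -0.9, 0.3]
width: 0.0851
grip_force: 0.0
```

Run:
```python
from h import *
c=get_calibration("wrist"); im=get_image("wrist"); cv2.imwrite("pics/wrist2.png",im[:,:,::-1])
t=get_image("top"); cv2.imwrite("pics/top2.png",t[:,:,::-1])
print(np.round(observe()["position"],4))
for col in("blue","yellow","green","red"):
  for x in blobs(mask(im,col),300):
    e=cv2.fitEllipse(x); print(col,np.round(e[0],1),np.round(e[1],1),np.round(ray(c,e[0],.004),4),np.round(ray(c,e[0],.104),4))
```

```text
[ 0.5806 -0.0701  0.2071]
blue [395.3 178. ] [51.9 65.7] [0.5752 0.0625 0.004 ] [0.5545 0.0205 0.104 ]
yellow [338.1 100.6] [66.9 72.7] [ 0.492  -0.0077  0.004 ] [ 0.4969 -0.0282  0.104 ]
green [345.3 173.4] [59.5 62.9] [0.5697 0.0053 0.004 ] [ 0.5507 -0.0192  0.104 ]
green [543.9 331.8] [20.1 45.1] [0.7871 0.2887 0.004 ] [0.7015 0.1773 0.104 ]
red [279.  193.9] [65.5 90.7] [ 0.5935 -0.0699  0.004 ] [ 0.5672 -0.0713  0.104 ]
```

View pics/wrist2.png

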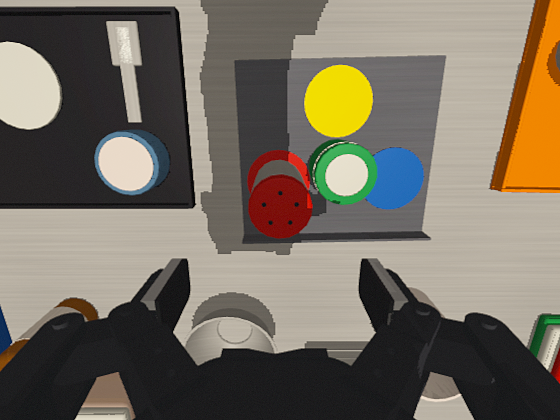

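>>> {"method": "carry_out", "body": {"rows": [[[0, 0, 0.054], [0, 0, 0], 1], [[0, 0, 0.11], [0, 0, 0], 1], [[0, 0, 0.11], [0, 0, 0], 1], [[0, 0, 0.11], [0, 0, 0], 1], [[0, 0, 0.11], [0, 0, 0], 1], [[0, 0, 0.11], [0, 0, 0], 1], [[0, 0, 0], [0, 0, 0], 1]]}}

```text
time: 14.47
position: [0.5784, -0.0681, 0.0822]
tool_rot: [-0.002, 1.0, 0.001, -0.003]
wrist_force: [-0.3, -0.0, -0.7]
width: 0.0856
grip_force: 0.0
```

>>> {"method": "carry_out", "body": {"rows": [[[0, 0, 0], [0, 0, 0], -1], [[0, 0, 0], [0, 0, 0], -1], [[0, 0, 0], [0, 0, 0], -1], [[0, 0, 0], [0, 0, 0], -1], [[0, 0, 0], [0, 0, 0], -1], [[0, 0, 0], [0, 0, 0], -1], [[0, 0, 0], [0, 0, 0], -1]], "grip_force": 40}}

```text
time: 15.05
position: [0.5817, -0.07, 0.0875]
tool_rot: [-0.001, 1.0, 0.0, 0.001]
wrist_force: [-1.3, 2.2, 7.7]
width: 0.0532
grip_force: 42.9
```

>>> {"method": "carry_out", "body": {"rows": [[[0, 0, -0.05], [0, 0, 0], -1], [[0, 0, -0.11], [0, 0, 0], -1], [[0, 0, -0.11], [0, 0, 0], -1], [[0, 0, -0.11], [0, 0, 0], -1], [[0, 0, -0.11], [0, 0, 0], -1], [[0, 0, -0.11], [0, 0, 0], -1], [[0.0085, 0.049, 0], [0, 0, 0], -1], [[0.0165, 0.145, 0], [0, 0, 0], -1]]}}

```text
time: 15.72
position: [0.5765, -0.0358, 0.208]
tool_rot: [0.003, 1.0, -0.001, 0.002]
wrist_force: [-0.3, 0.7, -3.8]
width: 0.0531
grip_force: 42.9
```

>>> {"method": "carry_out", "body": {"rows": [[[0.0165, 0.145, 0], [0, 0, 0], -1], [[0.0165, 0.145, 0], [0, 0, 0], -1], [[0.0165, 0.145, 0], [0, 0, 0], -1], [[0.0165, 0.145, 0], [0, 0, 0], -1], [[0.0165, 0.145, 0], [0, 0, 0], -1], [[0.0165, 0.145, 0], [0, 0, 0], -1], [[0.0165, 0.145, 0], [0, 0, 0], -1], [[0.0165, 0.145, 0], [0, 0, 0], -1]]}}

```text
time: 16.38
position: [0.5482, 0.2019, 0.206]
tool_rot: [-0.001, 1.0, -0.0, -0.0]
wrist_force: [0.1, -0.3, -2.3]
width: 0.0528
grip_force: 42.9
```

>>> {"method": "carry_out", "body": {"rows": [[[0.0165, 0.145, 0], [0, 0, 0], -1], [[0.0165, 0.145, 0], [0, 0, 0], -1], [[0.0165, 0.145, 0], [0, 0, 0], -1], [[0.0085, 0.049, 0], [0, 0, 0], -1], [[0, 0, 0], [0, 0, 0], -1]]}}

```text
time: 16.8
position: [0.5357, 0.3012, 0.2057]
tool_rot: [-0.003, 1.0, 0.001, -0.0]
wrist_force: [-0.2, 0.2, -3.1]
width: 0.0528
grip_force: 42.9
```

>>> {"method": "carry_out", "body": {"rows": [[[0, 0, 0.08], [0, 0, 0], -1], [[0, 0, 0.11], [0, 0, 0], -1], [[0, 0, 0.11], [0, 0, 0], -1], [[0, 0, 0.11], [0, 0, 0], -1], [[0, 0, 0.11], [0, 0, 0], -1], [[0, 0, 0.05], [0, 0, 0], -1], [[0, 0, 0.015], [0, 0, 0], -1], [[0, 0, 0.005], [0, 0, 0], -1]]}}

```text
time: 17.47
position: [0.5373, 0.296, 0.0881]
tool_rot: [-0.0, 1.0, -0.001, -0.001]
wrist_force: [-0.7, -0.4, -2.3]
width: 0.053
grip_force: 43.0
```

>>> {"method": "carry_out", "body": {"rows": [[[0, 0, 0.004], [0, 0, 0], -1], [[0, 0, 0.003], [0, 0, 0], -1], [[0, 0, 0], [0, 0, 0], 0.5], [[0, 0, 0], [0, 0, 0], 1], [[0, 0, 0], [0, 0, 0], 1], [[0, 0, 0], [0, 0, 0], 1], [[0, 0, 0], [0, 0, 0], 1]]}}

```text
time: 18.05
position: [0.5377, 0.2973, 0.087]
tool_rot: [-0.001, 1.0, 0.0, 0.0]
wrist_force: [-0.2, 0.3, -0.5]
width: 0.0858
grip_force: 0.0
```

>>> {"method": "carry_out", "body": {"rows": [[[0, 0, -0.05], [0, 0, 0], 1], [[0, 0, -0.11], [0, 0, 0], 1], [[0, 0, -0.11], [0, 0, 0], 1], [[0, 0, -0.11], [0, 0, 0], 1], [[0, 0, -0.11], [0, 0, 0], 1], [[0, 0, -0.11], [0, 0, 0], 1], [[-0.01, -0.0575, 0], [0, 0, 0], 1], [[-0.01, -0.14, 0], [0, 0, 0], 1]]}}

```text
time: 18.72
position: [0.5418, 0.2616, 0.2088]
tool_rot: [-0.003, 1.0, 0.002, 0.002]
wrist_force: [-0.7, -0.4, 0.1]
width: 0.0855
grip_force: 0.0
```

>>> {"method": "carry_out", "body": {"rows": [[[-0.01, -0.14, 0], [0, 0, 0], 1], [[-0.01, -0.14, 0], [0, 0, 0], 1], [[-0.01, -0.14, 0], [0, 0, 0], 1], [[-0.01, -0.14, 0], [0, 0, 0], 1], [[-0.01, -0.14, 0], [0, 0, 0], 1], [[-0.01, -0.14, 0], [0, 0, 0], 1], [[-0.01, -0.14, 0], [0, 0, 0], 1], [[-0.01, -0.14, 0], [0, 0, 0], 1]]}}

```text
time: 19.38
position: [0.5576, 0.032, 0.207]
tool_rot: [-0.001, 1.0, -0.0, 0.0]
wrist_force: [0.5, 0.4, 0.4]
width: 0.0856
grip_force: 0.0
```

>>> {"method": "carry_out", "body": {"rows": [[[-0.01, -0.14, 0], [0, 0, 0], 1], [[-0.01, -0.0575, 0], [0, 0, 0], 1], [[0, 0, 0], [0, 0, 0], 1], [[0, 0, 0], [0, 0, 0], 1]]}}

```text
time: 19.72
position: [0.5619, -0.0058, 0.2068]
tool_rot: [0.0, 1.0, 0.0, 0.0]
wrist_force: [-0.6, 0.5, 0.1]
width: 0.0855
grip_force: 0.0
```

Run:
```python
from h import *
c=get_calibration("wrist"); im=get_image("wrist"); t=get_image("top"); s=get_image("scene")
cv2.imwrite("pics/wrist3.png",im[:,:,::-1]); cv2.imwrite("pics/all3.png",np.hstack([im[:,:,::-1],s[:,:,::-1]])[:, :]if 0 else cv2.resize(np.vstack([s,t])[:,:,::-1],(400,600)))
print(np.round(observe()["position"],4))
for col in("blue","yellow","green","red"):
  for x in blobs(mask(im,col),300):
    e=cv2.fitEllipse(x); print(col,np.round(e[0],1),np.round(e[1],1),np.round(ray(c,e[0],.004),4),np.round(ray(c,e[0],.059),4))
```

```text
[ 0.5618 -0.0039  0.2067]
blue [330.9 195.5] [57.3 61. ] [0.575  0.0594 0.004 ] [0.5603 0.0482 0.059 ]
yellow [273.2 120.8] [66.2 69. ] [ 0.492  -0.0076  0.004 ] [ 0.4913 -0.0074  0.059 ]
green [273.6 194.2] [58.9 59.4] [ 0.5735 -0.0072  0.004 ] [ 0.559 -0.007  0.059]
green [535.6 332.9] [ 8.7 68.7] [0.7673 0.3477 0.004 ] [0.7201 0.2878 0.059 ]
red [217.5 197.4] [56.8 61. ] [ 0.5774 -0.0723  0.004 ] [ 0.5623 -0.0612  0.059 ]
red [548.7 360.1] [23.3 41.7] [0.8134 0.3784 0.004 ] [0.7584 0.3133 0.059 ]
```

View pics/wrist3.png

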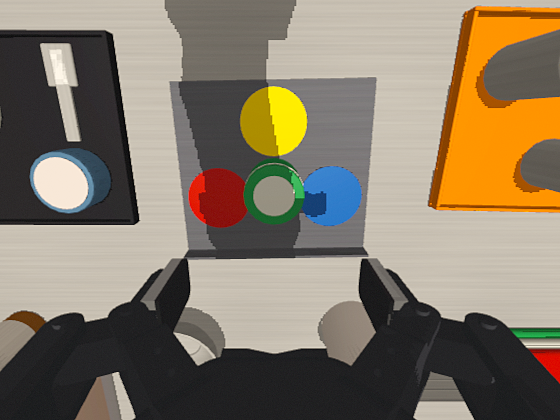

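View pics/all3.png

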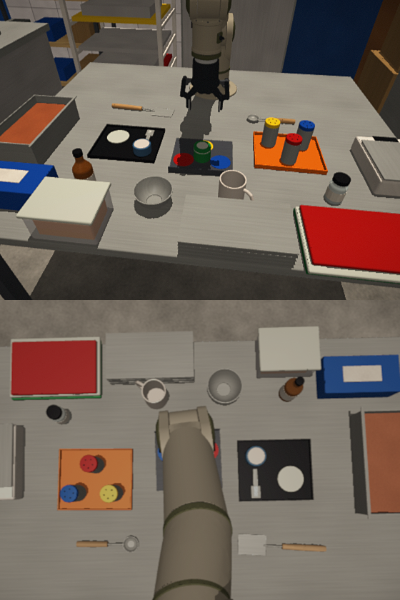

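>>> {"method": "carry_out", "body": {"rows": [[[0.005, 0, 0.06], [0, 0, 0], 1], [[0, 0, 0.11], [0, 0, 0], 1], [[0, 0, 0.11], [0, 0, 0], 1], [[0, 0, 0.11], [0, 0, 0], 1], [[0, 0, 0.11], [0, 0, 0], 1], [[0, 0, 0.11], [0, 0, 0], 1], [[0, 0, 0.11], [0, 0, 0], 1], [[0, 0, 0.11], [0, 0, 0], 1]]}}

```text
time: 20.53
position: [0.561, -0.0039, 0.0397]
tool_rot: [-0.002, 1.0, 0.0, 0.0]
wrist_force: [0.3, 0.1, -0.7]
width: 0.0853
grip_force: 0.0
```

>>> {"method": "carry_out", "body": {"rows": [[[0, 0, 0.025], [0, 0, 0], 1], [[0, 0, 0], [0, 0, 0], -1], [[0, 0, 0], [0, 0, 0], -1], [[0, 0, 0], [0, 0, 0], -1], [[0, 0, 0], [0, 0, 0], -1], [[0, 0, 0], [0, 0, 0], -1], [[0, 0, 0], [0, 0, 0], -1], [[0, 0, 0], [0, 0, 0], -1]], "grip_force": 40}}

```text
time: 21.2
position: [0.5614, -0.0057, 0.0367]
tool_rot: [-0.001, 1.0, 0.0, 0.001]
wrist_force: [-1.1, -0.0, 7.4]
width: 0.0591
grip_force: 44.2
```

>>> {"method": "carry_out", "body": {"rows": [[[0, 0, -0.045], [0, 0, 0], -1], [[0, 0, -0.09], [0, 0, 0], -1], [[0, 0, -0.11], [0, 0, 0], -1], [[0, 0, -0.11], [0, 0, 0], -1], [[0, 0, -0.07], [0, 0, 0], -1], [[0.018, -0.068, 0], [0, 0, 0], -1], [[0.0345, -0.139, 0], [0, 0, 0], -1], [[0.0345, -0.139, 0], [0, 0, 0], -1]]}}

```text
time: 21.87
position: [0.5436, -0.0747, 0.1217]
tool_rot: [-0.002, 1.0, 0.0, 0.001]
wrist_force: [-0.0, -0.9, -2.7]
width: 0.059
grip_force: 44.1
```

>>> {"method": "carry_out", "body": {"rows": [[[0.0345, -0.139, 0], [0, 0, 0], -1], [[0.0345, -0.139, 0], [0, 0, 0], -1], [[0.0345, -0.139, 0], [0, 0, 0], -1], [[0.0345, -0.139, 0], [0, 0, 0], -1], [[0.0345, -0.139, 0], [0, 0, 0], -1], [[0.0345, -0.139, 0], [0, 0, 0], -1], [[0.0345, -0.139, 0], [0, 0, 0], -1], [[0.0345, -0.139, 0], [0, 0, 0], -1]]}}

```text
time: 22.53
position: [0.4878, -0.2988, 0.1212]
tool_rot: [-0.0, 1.0, -0.0, -0.0]
wrist_force: [0.8, 0.3, -3.3]
width: 0.0588
grip_force: 44.1
```

>>> {"method": "carry_out", "body": {"rows": [[[0.0345, -0.139, 0], [0, 0, 0], -1], [[0.018, -0.068, 0], [0, 0, 0], -1], [[0, 0, 0], [0, 0, 0], -1], [[0, 0, 0], [0, 0, 0], -1]]}}

```text
time: 22.87
position: [0.4774, -0.3398, 0.121]
tool_rot: [0.001, 1.0, -0.0, -0.0]
wrist_force: [-0.7, 0.5, -3.0]
width: 0.0592
grip_force: 44.2
```

Run:
```python
from h import *
c=get_calibration("wrist"); im=get_image("wrist")
cv2.imwrite("pics/wrist4.png",im[:,:,::-1])
print(np.round(observe()["position"],4),np.round(observe()["tool_rot"],4))
h=cv2.cvtColor(im,cv2.COLOR_RGB2HSV)
for x in blobs(cv2.inRange(h,(0,0,140),(180,60,255)),400):
    e=cv2.fitEllipse(x)
    if 100<e[0][0]<450: print(np.round(e[0],1),np.round(e[1],1),np.round(ray(c,e[0],.009),4))
b=blobs(mask(im,"green"),300)[0];e=cv2.fitEllipse(b);print(e,ray(c,e[0],.145))
```

```text
[ 0.4779 -0.3386  0.121 ] [-3.e-04  1.e+00  2.e-04 -0.e+00]
[130. 118.] [267.3 365.5] [ 0.4041 -0.452   0.009 ]
[274.2 304.4] [83.1 97.3] [ 0.5724 -0.3405  0.009 ]
[276.2 193.4] [68.9 98.8] [ 0.4643 -0.3388  0.009 ]
[415.3 174.9] [ 34.8 127. ] [ 0.4488 -0.2251  0.009 ]
[140.1 389.8] [35.5 85. ] [ 0.6773 -0.4816  0.009 ]
[407.4 389.4] [35.4 83.3] [ 0.6766 -0.2008  0.009 ]
[418.8 292.1] [27.8 61.7] [ 0.5591 -0.2061  0.009 ]
((274.0132141113281, 293.33404541015625), (123.72930908203125, 145.42845153808594), 90.20551300048828) [ 0.46949347 -0.34045319  0.145     ]
```

View pics/wrist4.png

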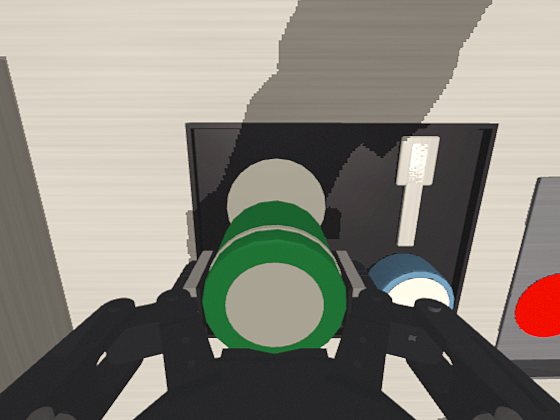

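>>> {"method": "carry_out", "body": {"rows": [[[0, 0, 0.05], [0, 0, 0], -1], [[0, 0, 0.09], [0, 0, 0], -1], [[0, 0, 0.09], [0, 0, 0], -1], [[0, 0, 0.09], [0, 0, 0], -1], [[0, 0, 0.045], [0, 0, 0], -1], [[0, 0, 0.02], [0, 0, 0], -1], [[0, 0, 0], [0, 0, 0], -1]]}}

```text
time: 23.5
position: [0.4782, -0.3378, 0.0429]
tool_rot: [-0.001, 1.0, 0.001, -0.001]
wrist_force: [-0.1, -0.2, -3.0]
width: 0.0592
grip_force: 44.1
```

>>> {"method": "carry_out", "body": {"rows": [[[0, 0, 0.006], [0, 0, 0], -1], [[0, 0, 0], [0, 0, 0], -1]]}}

```text
time: 23.67
position: [0.4787, -0.339, 0.0431]
tool_rot: [-0.001, 1.0, -0.0, 0.0]
wrist_force: [0.7, -0.1, -2.7]
width: 0.0593
grip_force: 44.1
```

>>> {"method": "carry_out", "body": {"rows": [[[0, 0, 0.004], [0, 0, 0], -1], [[0, 0, 0], [0, 0, 0], 0.5], [[0, 0, 0], [0, 0, 0], 1], [[0, 0, 0], [0, 0, 0], 1], [[0, 0, 0], [0, 0, 0], 1], [[0, 0, 0], [0, 0, 0], 1], [[0, 0, 0], [0, 0, 0], 1]]}}

```text
time: 24.25
position: [0.4782, -0.3389, 0.0418]
tool_rot: [-0.001, 1.0, -0.0, 0.0]
wrist_force: [0.8, -0.8, 0.0]
width: 0.0858
grip_force: 0.0
```

>>> {"method": "carry_out", "body": {"rows": [[[0, 0, -0.06], [0, 0, 0], 1], [[0, 0, -0.108], [0, 0, 0], 1], [[0, 0, -0.108], [0, 0, 0], 1], [[0, 0, -0.108], [0, 0, 0], 1], [[0, 0, -0.108], [0, 0, 0], 1], [[0, 0, -0.108], [0, 0, 0], 1], [[0, 0, -0.108], [0, 0, 0], 1], [[0, 0, -0.108], [0, 0, 0], 1]]}}

```text
time: 24.92
position: [0.4779, -0.3387, 0.207]
tool_rot: [-0.001, 1.0, -0.0, 0.0]
wrist_force: [-0.1, 0.0, 0.5]
width: 0.0852
grip_force: 0.0
```

>>> {"method": "carry_out", "body": {"rows": [[[-0.008, 0.07, 0], [0, 0, 0], 1], [[-0.0135, 0.145, 0], [0, 0, 0], 1], [[-0.0135, 0.145, 0], [0, 0, 0], 1], [[-0.0135, 0.145, 0], [0, 0, 0], 1], [[-0.0135, 0.145, 0], [0, 0, 0], 1], [[-0.0135, 0.145, 0], [0, 0, 0], 1], [[-0.0135, 0.145, 0], [0, 0, 0], 1], [[-0.0135, 0.145, 0], [0, 0, 0], 1]]}}

```text
time: 25.58
position: [0.498, -0.1201, 0.2053]
tool_rot: [-0.001, 1.0, 0.0, 0.0]
wrist_force: [-0.4, 0.1, 0.1]
width: 0.0857
grip_force: 0.0
```

>>> {"method": "carry_out", "body": {"rows": [[[-0.0135, 0.145, 0], [0, 0, 0], 1], [[-0.0135, 0.145, 0], [0, 0, 0], 1], [[-0.0135, 0.145, 0], [0, 0, 0], 1], [[-0.0135, 0.145, 0], [0, 0, 0], 1], [[-0.0135, 0.145, 0], [0, 0, 0], 1], [[-0.0135, 0.145, 0], [0, 0, 0], 1], [[-0.0135, 0.145, 0], [0, 0, 0], 1], [[-0.0135, 0.145, 0], [0, 0, 0], 1]]}}

```text
time: 26.25
position: [0.5192, 0.1119, 0.2053]
tool_rot: [-0.001, 1.0, 0.0, 0.0]
wrist_force: [0.1, -0.2, 0.1]
width: 0.0854
grip_force: 0.0
```

>>> {"method": "carry_out", "body": {"rows": [[[-0.0135, 0.145, 0], [0, 0, 0], 1], [[-0.0135, 0.145, 0], [0, 0, 0], 1], [[-0.0135, 0.145, 0], [0, 0, 0], 1], [[-0.0135, 0.145, 0], [0, 0, 0], 1], [[-0.0135, 0.145, 0], [0, 0, 0], 1], [[-0.0135, 0.145, 0], [0, 0, 0], 1], [[-0.0035, 0.065, 0], [0, 0, 0], 1], [[0, 0, 0], [0, 0, 0], 1]]}}

```text
time: 26.92
position: [0.5354, 0.3012, 0.205]
tool_rot: [-0.003, 1.0, 0.001, -0.0]
wrist_force: [0.6, -0.8, 0.3]
width: 0.0855
grip_force: 0.0
```

Run:
```python
from h import *
c=get_calibration("wrist"); im=get_image("wrist"); t=get_image("top")
cv2.imwrite("pics/w5.png",np.vstack([cv2.resize(im,(400,300)),cv2.resize(t,(400,300))])[:,:,::-1])
print(np.round(observe()["position"],4))
for col in("blue","yellow","red"):
  for x in blobs(mask(im,col),300):
    e=cv2.fitEllipse(x); print(col,np.round(e[0],1),np.round(e[1],1),np.round(ray(c,e[0],.104),4))
c=get_calibration("top")
for col in("blue","yellow","red","green"):
  for x in blobs(mask(t,col),100):
    e=cv2.fitEllipse(x)
    if 75<e[0][0]<440 and 170<e[0][1]<300: print("top",col,np.round(e[0],1),np.round(e[1],1),np.round(ray(c,e[0],.104),4),np.round(ray(c,e[0],.004),4),np.round(ray(c,e[0],.064),4))
```

```text
[0.5359 0.2966 0.2048]
blue [348.9  96.3] [70.5 77.8] [0.4469 0.354  0.104 ]
blue [ 68.5 216.6] [52.4 65.4] [0.5401 0.1332 0.104 ]
yellow [186.1  90.6] [71.7 80.5] [0.4439 0.2369 0.104 ]
yellow [ 11.1 149.6] [27.6 65.8] [0.4865 0.1006 0.104 ]
red [269.2 210.5] [63.  63.3] [0.5339 0.2966 0.104 ]
red [440.7 400.3] [49.6 55.4] [0.7354 0.4712 0.104 ]
top blue [235.3 212. ] [28.6 28.8] [0.5675 0.0529 0.104 ] [0.5771 0.059  0.004 ] [0.5713 0.0554 0.064 ]
top blue [100.5 269.5] [14.7 23.4] [0.4504 0.3449 0.104 ] [0.4496 0.3769 0.004 ] [0.4501 0.3577 0.064 ]
top yellow [264.2 246.5] [29.8 30.2] [ 0.4912 -0.0079  0.104 ] [ 0.494  -0.0073  0.004 ] [ 0.4924 -0.0077  0.064 ]
top yellow [151.5 271.2] [22.2 23.7] [0.4442 0.2354 0.104 ] [0.4428 0.2576 0.004 ] [0.4437 0.2443 0.064 ]
top red [290.2 209.7] [29.5 29.7] [ 0.5695 -0.0661  0.104 ] [ 0.5793 -0.0707  0.004 ] [ 0.5734 -0.0679  0.064 ]
top red [123.9 234.8] [10.2 25.6] [0.5238 0.2947 0.104 ] [0.5295 0.3222 0.004 ] [0.5261 0.3057 0.064 ]
top green [413.5 248.9] [24.6 27. ] [ 0.4784 -0.3288  0.104 ] [ 0.48   -0.3567  0.004 ] [ 0.479 -0.34   0.064]
```

View pics/w5.png

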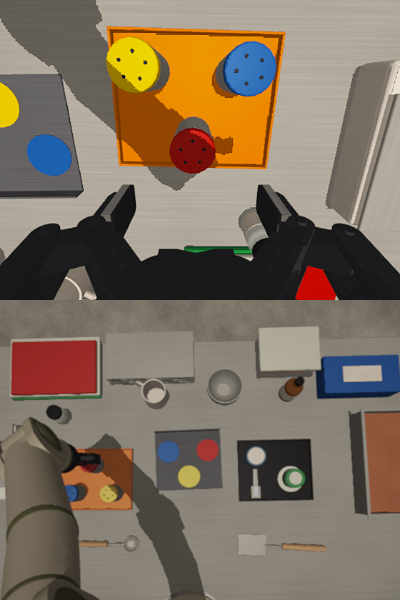

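>>> {"method": "carry_out", "body": {"rows": [[[0, 0, 0.05], [0, 0, 0], 1], [[0, 0, 0.11], [0, 0, 0], 1], [[0, 0, 0.11], [0, 0, 0], 1], [[0, 0, 0.11], [0, 0, 0], 1], [[0, 0, 0.11], [0, 0, 0], 1], [[0, 0, 0.105], [0, 0, 0], 1], [[0, 0, 0], [0, 0, 0], 1], [[0, 0, 0], [0, 0, 0], -1]]}}

```text
time: 27.68
position: [0.536, 0.2952, 0.085]
tool_rot: [0.0, 1.0, -0.001, -0.001]
wrist_force: [0.2, -0.1, 0.6]
width: 0.0756
grip_force: 0.0
```

>>> {"method": "carry_out", "body": {"rows": [[[0, 0, 0], [0, 0, 0], -1], [[0, 0, 0], [0, 0, 0], -1], [[0, 0, 0], [0, 0, 0], -1], [[0, 0, 0], [0, 0, 0], -1], [[0, 0, 0], [0, 0, 0], -1], [[0, 0, 0], [0, 0, 0], -1]], "grip_force": 40}}

```text
time: 28.18
position: [0.5372, 0.2972, 0.0873]
tool_rot: [-0.0, 1.0, 0.0, 0.001]
wrist_force: [-0.2, -2.0, 7.7]
width: 0.0532
grip_force: 42.8
```

>>> {"method": "carry_out", "body": {"rows": [[[0, 0, -0.05], [0, 0, 0], -1], [[0, 0, -0.11], [0, 0, 0], -1], [[0, 0, -0.11], [0, 0, 0], -1], [[0, 0, -0.11], [0, 0, 0], -1], [[0, 0, -0.11], [0, 0, 0], -1], [[0, 0, -0.105], [0, 0, 0], -1], [[-0.007, -0.05, 0], [0, 0, 0], -1], [[-0.0165, -0.145, 0], [0, 0, 0], -1]]}}

```text
time: 28.85
position: [0.5408, 0.2625, 0.2065]
tool_rot: [-0.004, 1.0, 0.002, 0.001]
wrist_force: [0.8, -0.5, -3.2]
width: 0.0529
grip_force: 43.1
```

>>> {"method": "carry_out", "body": {"rows": [[[-0.0165, -0.145, 0], [0, 0, 0], -1], [[-0.0165, -0.145, 0], [0, 0, 0], -1], [[-0.0165, -0.145, 0], [0, 0, 0], -1], [[-0.0165, -0.145, 0], [0, 0, 0], -1], [[-0.0165, -0.145, 0], [0, 0, 0], -1], [[-0.0165, -0.145, 0], [0, 0, 0], -1], [[-0.0165, -0.145, 0], [0, 0, 0], -1], [[-0.0165, -0.145, 0], [0, 0, 0], -1]]}}

```text
time: 29.52
position: [0.5671, 0.0242, 0.2045]
tool_rot: [-0.001, 1.0, -0.0, -0.0]
wrist_force: [0.5, 0.3, -3.2]
width: 0.0532
grip_force: 43.1
```

>>> {"method": "carry_out", "body": {"rows": [[[-0.0165, -0.145, 0], [0, 0, 0], -1], [[-0.0165, -0.145, 0], [0, 0, 0], -1], [[-0.0165, -0.145, 0], [0, 0, 0], -1], [[-0.007, -0.05, 0], [0, 0, 0], -1], [[0, 0, 0], [0, 0, 0], -1], [[0, 0, 0], [0, 0, 0], -1], [[0, 0, 0], [0, 0, 0], -1], [[0, 0, 0], [0, 0, 0], -1]]}}

```text
time: 30.18
position: [0.579, -0.0692, 0.2048]
tool_rot: [-0.002, 1.0, 0.0, -0.0]
wrist_force: [0.3, 0.4, -1.9]
width: 0.0529
grip_force: 43.2
```

>>> {"method": "carry_out", "body": {"rows": [[[0, -0.008, 0.05], [0, 0, 0], -1], [[0, 0, 0.1], [0, 0, 0], -1], [[0, 0, 0.11], [0, 0, 0], -1], [[0, 0, 0.11], [0, 0, 0], -1], [[0, 0, 0.11], [0, 0, 0], -1], [[0, 0, 0.07], [0, 0, 0], -1], [[0, 0, 0.03], [0, 0, 0], -1], [[0, 0, 0], [0, 0, 0], -1]]}}

```text
time: 30.85
position: [0.5788, -0.0713, 0.0879]
tool_rot: [-0.001, 1.0, 0.0, -0.001]
wrist_force: [-0.3, -0.6, -1.9]
width: 0.053
grip_force: 43.6
```

>>> {"method": "carry_out", "body": {"rows": [[[0, 0, 0], [0, 0, 0], -1], [[0, 0, 0], [0, 0, 0], -1], [[0, 0, 0], [0, 0, 0], -1]]}}

```text
time: 31.1
position: [0.5795, -0.0722, 0.0891]
tool_rot: [-0.001, 1.0, -0.0, 0.0]
wrist_force: [-0.6, -0.2, -1.7]
width: 0.0528
grip_force: 43.6
```

>>> {"method": "carry_out", "body": {"rows": [[[0, 0, 0.004], [0, 0, 0], -1], [[0, 0, 0.005], [0, 0, 0], -1], [[0, 0, 0], [0, 0, 0], 0.5], [[0, 0, 0], [0, 0, 0], 1], [[0, 0, 0], [0, 0, 0], 1], [[0, 0, 0], [0, 0, 0], 1], [[0, 0, 0], [0, 0, 0], 1]]}}

```text
time: 31.68
position: [0.5794, -0.0724, 0.0872]
tool_rot: [-0.001, 1.0, -0.0, 0.0]
wrist_force: [0.1, 0.9, 0.3]
width: 0.0854
grip_force: 0.0
```

>>> {"method": "carry_out", "body": {"rows": [[[0, 0, -0.05], [0, 0, 0], 1], [[0, 0, -0.11], [0, 0, 0], 1], [[0, 0, -0.11], [0, 0, 0], 1], [[0, 0, -0.11], [0, 0, 0], 1], [[0, 0, -0.11], [0, 0, 0], 1], [[0, 0, -0.11], [0, 0, 0], 1], [[0.031, 0.07, 0], [0, 0, 0], 1], [[0.06, 0.14, 0], [0, 0, 0], 1]]}}

```text
time: 32.35
position: [0.5625, -0.0331, 0.2092]
tool_rot: [0.002, 1.0, -0.001, 0.002]
wrist_force: [0.3, 0.9, -0.1]
width: 0.0853
grip_force: 0.0
```

>>> {"method": "carry_out", "body": {"rows": [[[0.06, 0.14, 0], [0, 0, 0], 1], [[0.06, 0.14, 0], [0, 0, 0], 1], [[0.06, 0.14, 0], [0, 0, 0], 1], [[0.06, 0.14, 0], [0, 0, 0], 1], [[0.06, 0.14, 0], [0, 0, 0], 1], [[0.06, 0.14, 0], [0, 0, 0], 1], [[0.06, 0.14, 0], [0, 0, 0], 1], [[0.06, 0.14, 0], [0, 0, 0], 1]]}}

```text
time: 33.02
position: [0.4636, 0.1949, 0.2075]
tool_rot: [-0.001, 1.0, 0.0, 0.0]
wrist_force: [1.2, 1.3, 0.4]
width: 0.0853
grip_force: 0.0
```

>>> {"method": "carry_out", "body": {"rows": [[[0.06, 0.14, 0], [0, 0, 0], 1], [[0.031, 0.07, 0], [0, 0, 0], 1], [[0, 0, 0], [0, 0, 0], 1], [[0, 0, 0], [0, 0, 0], 1], [[0, 0, 0], [0, 0, 0], 1], [[0, 0, 0], [0, 0, 0], 1]]}}

```text
time: 33.52
position: [0.4468, 0.2343, 0.2072]
tool_rot: [0.0, 1.0, -0.0, 0.0]
wrist_force: [-0.2, -1.2, 0.3]
width: 0.0854
grip_force: 0.0
```

Run:
```python
from h import *
t=get_image("top"); c=get_calibration("top"); w=get_image("wrist"); cw=get_calibration("wrist")
cv2.imwrite("pics/c6.png",cv2.resize(t[170:285,205:320][:,:,::-1],None,fx=4,fy=4,interpolation=cv2.INTER_CUBIC))
print(np.round(observe()["position"],4))
for col in("blue","yellow"):
  for x in blobs(mask(w,col),300):
    e=cv2.fitEllipse(x); print(col,np.round(e[0],1),np.round(e[1],1),np.round(ray(cw,e[0],.104),4))
```

```text
[0.4469 0.2344 0.2071]
blue [419.  208.3] [61.3 68.3] [0.4442 0.3517 0.104 ]
blue [130.4 277.6] [36.3 50.9] [0.5083 0.107  0.104 ]
yellow [276.3 205.1] [63.  63.1] [0.4415 0.2354 0.104 ]
yellow [ 72.5 221.4] [51.9 64.8] [0.4556 0.0667 0.104 ]
```

View pics/c6.png

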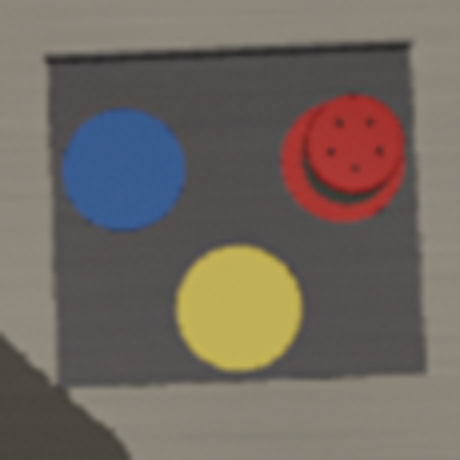

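Run:
```python
from h import *
c=get_calibration("top")
t=cv2.imread("pics/c6.png")
g=cv2.cvtColor(t,cv2.COLOR_BGR2GRAY)
print(cv2.HoughCircles(g[80:240,260:430],cv2.HOUGH_GRADIENT,1,5,param1=60,param2=12,minRadius=44,maxRadius=68))
f=lambda u,v:(205+u/4-.375,170+v/4-.375)
print(ray(c,f(353,144),.104), ray(c,f(342,160),.004))
```

```text
None
[ 0.57831969 -0.07223162  0.104     ] [ 0.57952617 -0.07058535  0.004     ]
```

>>> {"method": "carry_out", "body": {"rows": [[[0.012, 0.004, 0.055], [0, 0, 0], 1], [[0, 0, 0.11], [0, 0, 0], 1], [[0, 0, 0.11], [0, 0, 0], 1], [[0, 0, 0.11], [0, 0, 0], 1], [[0, 0, 0.11], [0, 0, 0], 1], [[0, 0, 0.11], [0, 0, 0], 1], [[0, 0, 0], [0, 0, 0], 1], [[0, 0, 0], [0, 0, 0], -1]]}}

```text
time: 34.28
position: [0.4439, 0.2355, 0.0855]
tool_rot: [-0.0, 1.0, -0.001, -0.001]
wrist_force: [0.2, -0.1, -0.2]
width: 0.0757
grip_force: 0.0
```

>>> {"method": "carry_out", "body": {"rows": [[[0, 0, 0], [0, 0, 0], -1], [[0, 0, 0], [0, 0, 0], -1], [[0, 0, 0], [0, 0, 0], -1], [[0, 0, 0], [0, 0, 0], -1], [[0, 0, 0], [0, 0, 0], -1], [[0, 0, 0], [0, 0, 0], -1]], "grip_force": 40}}

```text
time: 34.78
position: [0.4448, 0.2363, 0.0875]
tool_rot: [-0.0, 1.0, 0.0, 0.001]
wrist_force: [0.2, -2.1, 8.2]
width: 0.0532
grip_force: 42.7
```

>>> {"method": "carry_out", "body": {"rows": [[[0, 0, -0.05], [0, 0, 0], -1], [[0, 0, -0.11], [0, 0, 0], -1], [[0, 0, -0.11], [0, 0, 0], -1], [[0, 0, -0.11], [0, 0, 0], -1], [[0, 0, -0.11], [0, 0, 0], -1], [[0, 0, -0.11], [0, 0, 0], -1], [[-0.011, -0.049, 0], [0, 0, 0], -1], [[-0.028, -0.14, 0], [0, 0, 0], -1]]}}

```text
time: 35.45
position: [0.4522, 0.2018, 0.2082]
tool_rot: [-0.003, 1.0, 0.002, 0.002]
wrist_force: [0.4, -0.7, -2.3]
width: 0.0529
grip_force: 42.7
```

>>> {"method": "carry_out", "body": {"rows": [[[-0.028, -0.14, 0], [0, 0, 0], -1], [[-0.028, -0.14, 0], [0, 0, 0], -1], [[-0.028, -0.14, 0], [0, 0, 0], -1], [[-0.028, -0.14, 0], [0, 0, 0], -1], [[-0.028, -0.14, 0], [0, 0, 0], -1], [[-0.028, -0.14, 0], [0, 0, 0], -1], [[-0.028, -0.14, 0], [0, 0, 0], -1], [[-0.011, -0.049, 0], [0, 0, 0], -1]]}}

```text
time: 36.12
position: [0.4934, -0.012, 0.2062]
tool_rot: [0.002, 1.0, -0.001, -0.0]
wrist_force: [0.6, -0.5, -2.0]
width: 0.0532
grip_force: 42.8
```

>>> {"method": "carry_out", "body": {"rows": [[[0, 0, 0.05], [0, 0, 0], -1], [[0, 0, 0.1], [0, 0, 0], -1], [[0, 0, 0.11], [0, 0, 0], -1], [[0, 0, 0.1], [0, 0, 0], -1], [[0, 0, 0.08], [0, 0, 0], -1], [[0, 0, 0.05], [0, 0, 0], -1], [[0, 0, 0], [0, 0, 0], -1], [[0, 0, 0], [0, 0, 0], -1]]}}

```text
time: 36.78
position: [0.4934, -0.0072, 0.1081]
tool_rot: [-0.001, 1.0, -0.0, -0.0]
wrist_force: [0.6, -0.2, -2.1]
width: 0.0529
grip_force: 42.7
```

>>> {"method": "carry_out", "body": {"rows": [[[0, 0, 0], [0, 0, 0], -1], [[0, 0, 0], [0, 0, 0], -1], [[0, 0, 0], [0, 0, 0], -1]]}}

```text
time: 37.03
position: [0.4941, -0.0073, 0.109]
tool_rot: [-0.001, 1.0, 0.0, 0.001]
wrist_force: [-0.2, 0.3, -1.6]
width: 0.0534
grip_force: 42.7
```

>>> {"method": "carry_out", "body": {"rows": [[[0, 0, 0.05], [0, 0, 0], -1], [[0, 0, 0.05], [0, 0, 0], -1], [[0, 0, 0.005], [0, 0, 0], -1], [[0, 0, 0.004], [0, 0, 0], -1]]}}

```text
time: 37.37
position: [0.4942, -0.0073, 0.0866]
tool_rot: [-0.0, 1.0, -0.0, 0.001]
wrist_force: [-4.2, -1.2, 35.9]
width: 0.0531
grip_force: 46.9
```

>>> {"method": "carry_out", "body": {"rows": [[[0, 0, 0], [0, 0, 0], -1], [[0, 0, 0], [0, 0, 0], 0.5], [[0, 0, 0], [0, 0, 0], 1], [[0, 0, 0], [0, 0, 0], 1], [[0, 0, 0], [0, 0, 0], 1], [[0, 0, 0], [0, 0, 0], 1], [[0, 0, 0], [0, 0, 0], 1]]}}

```text
time: 37.95
position: [0.4935, -0.0072, 0.086]
tool_rot: [-0.001, 1.0, -0.0, -0.0]
wrist_force: [0.1, 0.0, -0.1]
width: 0.0852
grip_force: 0.0
```

>>> {"method": "carry_out", "body": {"rows": [[[0, 0, -0.05], [0, 0, 0], 1], [[0, 0, -0.11], [0, 0, 0], 1], [[0, 0, -0.11], [0, 0, 0], 1], [[0, 0, -0.11], [0, 0, 0], 1], [[0, 0, -0.11], [0, 0, 0], 1], [[0, 0, -0.11], [0, 0, 0], 1], [[0.011, 0.04, 0], [0, 0, 0], 1], [[0.018, 0.145, 0], [0, 0, 0], 1]]}}

```text
time: 38.62
position: [0.4884, 0.0265, 0.2081]
tool_rot: [0.003, 1.0, -0.001, 0.002]
wrist_force: [0.3, 0.1, -0.4]
width: 0.0852
grip_force: 0.0
```

>>> {"method": "carry_out", "body": {"rows": [[[0.018, 0.145, 0], [0, 0, 0], 1], [[0.018, 0.145, 0], [0, 0, 0], 1], [[0.018, 0.145, 0], [0, 0, 0], 1], [[0.018, 0.145, 0], [0, 0, 0], 1], [[0.018, 0.145, 0], [0, 0, 0], 1], [[0.018, 0.145, 0], [0, 0, 0], 1], [[0.018, 0.145, 0], [0, 0, 0], 1], [[0.018, 0.145, 0], [0, 0, 0], 1]]}}

```text
time: 39.28
position: [0.4578, 0.2632, 0.2064]
tool_rot: [-0.001, 1.0, -0.0, -0.0]
wrist_force: [0.4, -0.2, -0.4]
width: 0.0853
grip_force: 0.0
```

>>> {"method": "carry_out", "body": {"rows": [[[0.018, 0.145, 0], [0, 0, 0], 1], [[0.018, 0.145, 0], [0, 0, 0], 1], [[0.018, 0.145, 0], [0, 0, 0], 1], [[0.011, 0.04, 0], [0, 0, 0], 1], [[0, 0, 0], [0, 0, 0], 1], [[0, 0, 0], [0, 0, 0], 1], [[0, 0, 0], [0, 0, 0], 1]]}}

```text
time: 39.87
position: [0.4457, 0.3549, 0.2062]
tool_rot: [0.0, 1.0, -0.001, -0.0]
wrist_force: [-0.7, -0.2, 0.5]
width: 0.0855
grip_force: 0.0
```

Run:
```python
from h import *
t=get_image("top"); c=get_calibration("top"); w=get_image("wrist"); cw=get_calibration("wrist")
cv2.imwrite("pics/c7.png",cv2.resize(t[170:285,205:320][:,:,::-1],None,fx=4,fy=4,interpolation=cv2.INTER_CUBIC))
print(np.round(observe()["position"],4))
for x in blobs(mask(w,"blue"),300):
    e=cv2.fitEllipse(x); print(np.round(e[0],1),np.round(e[1],1),np.round(ray(cw,e[0],.104),4))
```

```text
[0.446  0.3549 0.2064]
[276. 210.] [62.  62.2] [0.4445 0.3556 0.104 ]
[ 43.4 283.5] [45.2 59.8] [0.5128 0.1499 0.104 ]
```

View pics/c7.png

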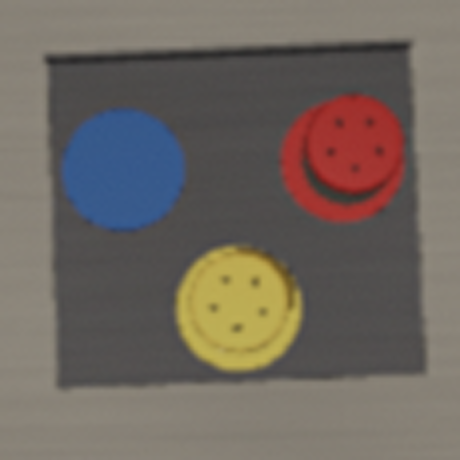

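>>> {"method": "carry_out", "body": {"rows": [[[0, 0, 0.05], [0, 0, 0], 1], [[0, 0, 0.11], [0, 0, 0], 1], [[0, 0, 0.11], [0, 0, 0], 1], [[0, 0, 0.11], [0, 0, 0], 1], [[0, 0, 0.11], [0, 0, 0], 1], [[0, 0, 0.11], [0, 0, 0], 1], [[0, 0, 0], [0, 0, 0], 1], [[0, 0, 0], [0, 0, 0], -1]]}}

```text
time: 40.63
position: [0.4452, 0.3556, 0.0853]
tool_rot: [-0.0, 1.0, -0.001, -0.001]
wrist_force: [0.1, 0.3, 0.8]
width: 0.0752
grip_force: 0.0
```

>>> {"method": "carry_out", "body": {"rows": [[[0, 0, 0], [0, 0, 0], -1], [[0, 0, 0], [0, 0, 0], -1], [[0, 0, 0], [0, 0, 0], -1], [[0, 0, 0], [0, 0, 0], -1], [[0, 0, 0], [0, 0, 0], -1], [[0, 0, 0], [0, 0, 0], -1]], "grip_force": 40}}

```text
time: 41.13
position: [0.4462, 0.3568, 0.0876]
tool_rot: [-0.0, 1.0, 0.001, 0.001]
wrist_force: [0.5, -1.5, 7.3]
width: 0.0532
grip_force: 42.8
```

>>> {"method": "carry_out", "body": {"rows": [[[0, 0, -0.05], [0, 0, 0], -1], [[0, 0, -0.11], [0, 0, 0], -1], [[0, 0, -0.11], [0, 0, 0], -1], [[0, 0, -0.11], [0, 0, 0], -1], [[0, 0, -0.11], [0, 0, 0], -1], [[0, 0, -0.11], [0, 0, 0], -1], [[-0.0275, -0.065, 0], [0, 0, 0], -1], [[-0.06, -0.135, 0], [0, 0, 0], -1]]}}

```text
time: 41.8
position: [0.4622, 0.32, 0.2083]
tool_rot: [-0.003, 1.0, 0.002, 0.001]
wrist_force: [0.8, 0.3, -2.3]
width: 0.0532
grip_force: 42.8
```

>>> {"method": "carry_out", "body": {"rows": [[[-0.06, -0.135, 0], [0, 0, 0], -1], [[-0.06, -0.135, 0], [0, 0, 0], -1], [[-0.06, -0.135, 0], [0, 0, 0], -1], [[-0.06, -0.135, 0], [0, 0, 0], -1], [[-0.06, -0.135, 0], [0, 0, 0], -1], [[-0.06, -0.135, 0], [0, 0, 0], -1], [[-0.06, -0.135, 0], [0, 0, 0], -1], [[-0.06, -0.135, 0], [0, 0, 0], -1]]}}

```text
time: 42.47
position: [0.5593, 0.0986, 0.2062]
tool_rot: [-0.0, 1.0, -0.0, -0.0]
wrist_force: [0.6, 0.8, -3.0]
width: 0.053
grip_force: 42.8
```

>>> {"method": "carry_out", "body": {"rows": [[[-0.06, -0.135, 0], [0, 0, 0], -1], [[-0.0275, -0.065, 0], [0, 0, 0], -1], [[0, 0, 0.05], [0, 0, 0], -1], [[0, 0, 0.1], [0, 0, 0], -1], [[0, 0, 0.11], [0, 0, 0], -1], [[0, 0, 0.1], [0, 0, 0], -1], [[0, 0, 0.08], [0, 0, 0], -1], [[0, 0, 0.05], [0, 0, 0], -1]]}}

```text
time: 43.13
position: [0.5754, 0.0618, 0.1062]
tool_rot: [-0.001, 1.0, 0.0, -0.001]
wrist_force: [0.4, 0.1, -2.2]
width: 0.0531
grip_force: 42.8
```

>>> {"method": "carry_out", "body": {"rows": [[[0, 0, 0], [0, 0, 0], -1], [[0, 0, 0], [0, 0, 0], -1], [[0, 0, 0], [0, 0, 0], -1], [[0, 0, 0], [0, 0, 0], -1]]}}

```text
time: 43.47
position: [0.5774, 0.0611, 0.1093]
tool_rot: [-0.001, 1.0, 0.0, 0.001]
wrist_force: [0.5, -0.1, -2.3]
width: 0.0533
grip_force: 42.8
```

>>> {"method": "carry_out", "body": {"rows": [[[0, -0.009, 0.05], [0, 0, 0], -1], [[0, 0, 0.05], [0, 0, 0], -1], [[0, 0, 0.004], [0, 0, 0], -1], [[0, 0, 0], [0, 0, 0], -1]]}}

```text
time: 43.8
position: [0.5772, 0.0586, 0.087]
tool_rot: [-0.0, 1.0, -0.0, 0.0]
wrist_force: [0.9, -1.0, -0.5]
width: 0.0528
grip_force: 43.7
```

Touching down; release, rise and move aside for a check.

>>> {"method": "carry_out", "body": {"rows": [[[0, 0, 0.001], [0, 0, 0], -1], [[0, 0, 0], [0, 0, 0], 0.5], [[0, 0, 0], [0, 0, 0], 1], [[0, 0, 0], [0, 0, 0], 1], [[0, 0, 0], [0, 0, 0], 1], [[0, 0, 0], [0, 0, 0], 1], [[0, 0, 0], [0, 0, 0], 1]]}}

```text
time: 44.38
position: [0.5769, 0.0591, 0.0873]
tool_rot: [-0.001, 1.0, 0.0, 0.0]
wrist_force: [0.1, -0.5, -0.1]
width: 0.0854
grip_force: 0.0
```

>>> {"method": "carry_out", "body": {"rows": [[[0, 0, -0.05], [0, 0, 0], 1], [[0, 0, -0.11], [0, 0, 0], 1], [[0, 0, -0.11], [0, 0, 0], 1], [[0, 0, -0.11], [0, 0, 0], 1], [[0, 0, -0.11], [0, 0, 0], 1], [[0, 0, -0.11], [0, 0, 0], 1], [[0.03, 0.07, 0], [0, 0, 0], 1], [[0.06, 0.14, 0], [0, 0, 0], 1]]}}

```text
time: 45.05
position: [0.5607, 0.098, 0.2097]
tool_rot: [0.002, 1.0, -0.0, 0.002]
wrist_force: [0.6, 0.8, -0.5]
width: 0.0855
grip_force: 0.0
```

>>> {"method": "carry_out", "body": {"rows": [[[0.06, 0.14, 0], [0, 0, 0], 1], [[0.06, 0.14, 0], [0, 0, 0], 1], [[0.06, 0.14, 0], [0, 0, 0], 1], [[0.06, 0.14, 0], [0, 0, 0], 1], [[0.06, 0.14, 0], [0, 0, 0], 1], [[0.06, 0.14, 0], [0, 0, 0], 1], [[0.03, 0.07, 0], [0, 0, 0], 1], [[0, 0, 0], [0, 0, 0], 1]]}}

```text
time: 45.72
position: [0.4786, 0.2872, 0.2082]
tool_rot: [-0.004, 1.0, 0.001, 0.0]
wrist_force: [0.1, 0.5, 0.7]
width: 0.0851
grip_force: 0.0
```

Run:
```python
from h import *
t=get_image("top"); s=get_image("scene"); 
a=cv2.resize(t[170:285,205:435],None,fx=2.6,fy=2.6,interpolation=cv2.INTER_CUBIC)
b=cv2.resize(s[140:270,110:370],(a.shape[1],a.shape[1]//2),interpolation=cv2.INTER_CUBIC)
cv2.imwrite("pics/f8.png",np.vstack([a,b])[:,:,::-1]); print(np.round(observe()["position"],3))
```

```text
[0.48  0.283 0.208]
```

View pics/f8.png

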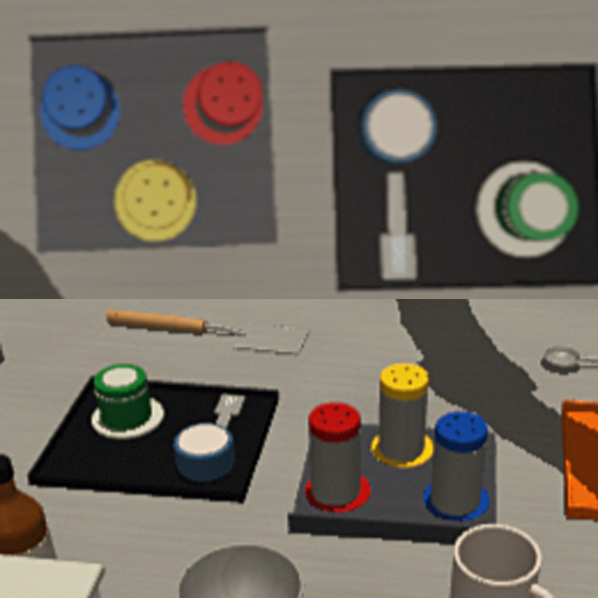

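The check view shows all three lids in their starting spots, blue at about (234,207), red at (293,206) and yellow at (264,245). The tub is centred on the coaster, at (414,249) in the top view. Everything stands upright and the jug has not moved.

```bash
python3 -c "
from station import *
print(job_done())"
```

```text
the job is handed in; nothing more can be done
None
```

The job is done and handed in after about 46 s: the tub stands on the coaster, each shaker is upright on its own disc (all within about 2 mm by my camera measurements), and the jug was left alone.

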